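Screw an objective into a microscope nosepiece

TASK

Take the wide, tall microscope objective with the black grip ring out of the white storage block and screw it fully home into the one empty collar of the nosepiece, then let go of it. Its thread start cannot be seen: set it gently on the collar, back it off (anticlockwise from above) by feel until it drops into the thread start, and only then run it in clockwise until its flange sits on the collar. Never force it, for that would cross the thread, and leave the other things on the bench where they are.

Things in the scene. Friction and masses are not known exactly. Their poses are not given: they have to be found in the camera images.
- objective: The objective to fit: round, upright in either hole of the storage block, 0.2-0.33 kg. Origin on its axis at the underside of its flange (the shoulder, 48 mm across, 4 mm thick); z up the axis to the lens. Above the origin: steel barrel 33 mm across to 12 mm, black grip ring 38 mm across from 12 to 42 mm, cone to the lens at 58 mm. Below: pilot and lugs, see objective_lugs.
- objective_grip (a point): Point on the objective's axis in the middle of its grip ring, 30 mm above the flange's underside; axes as the objective. The ring is round, 38 mm across: any grasp yaw will do. Held here from above, the fingers stay clear of the nosepiece even when the objective is home.
- objective_lugs (a point): Point on the objective's axis 9.6 mm below the flange's underside, level with its three round thread lugs: 120 degrees apart (one in +x of this frame), 3.2 mm thick, tips 17.2 mm from the axis. They stand on a brass pilot 27 mm across that reaches 14.2 mm below the flange, tapered to 21 mm over its last 3 mm.
- socket (a point): Centre of the mouth of the nosepiece's empty collar, on its flat top face, 58 mm above the bench; z up. Bore 36.6 mm across, 18 mm deep, with a right-hand three-start thread, 3.1 mm of travel per radian. Its starts, 120 degrees apart, stand at an unknown angle that differs every time and shows in no frame.
- thread_ramps (a point): Same axis, 9.2 mm above the face. Heights of the flange's underside over the face: set down, the lugs rest on ramps at 5 to 9.2 mm, or on a narrow stop or its edge, up to 8.2 mm, where they may catch (lift and turn past it, onto the next ramp). Anticlockwise from above it climbs 3.1 mm per radian to this point's height, then drops into a thread start. Clockwise it jams on a stop at 5 mm.
- thread_start (a point): Same axis, 2.6 mm above the face: height of the flange's underside once dropped into a thread start, a gap with 20 degrees of play, a stop on its anticlockwise side. From here clockwise it runs down 3.1 mm per radian (after the play), axial play 1.2 mm; the flange can meet the face after 0.85 to 1.2 rad, the thread tightens from 1.2 to 1.55 rad, hard stop at 1.5 to 1.9 rad.
- nosepiece: The nosepiece, fixed: a metal disc 136 mm across, top 40 mm above the bench, with four steel collars 54 mm across, 18 mm high, 90 degrees apart, 40 mm from its centre. Three are closed by flat black plugs that stand 5 mm above them; the one in +x of this frame is empty. Origin at the centre of the underside, z up. It bears at most 60 N from the objective.
- block: White plastic storage block 85 x 160 x 30 mm, fixed; origin at the centre of its underside, z up. Two holes 40 mm across go through it at y = -37 mm and y = +37 mm of its frame; the flanges of the two objectives rest on its top.
- slim: The other objective, which stays in the block: slim, 26 mm across and only 36 mm high over its flange's underside (its origin; flange 48 mm across), all steel, no black ring.
- dropper: Amber dropper bottle 30 mm across, 75 mm high, a bystander; origin at the centre of its underside.
- dish: Clear round dish 94 mm across, 16 mm high, a bystander; origin at the centre of its underside.
- slide_rack: Purple rack of glass slides, 70 x 100 mm, 63 mm high, a bystander; origin at the centre of its underside.
- slide_box: Flat blue slide box 90 x 170 x 32 mm, a bystander; origin at the centre of its underside.
- lens_brush: Dusting brush 160 mm long lying on the bench, a bystander.
- spanner: Small spanner 130 mm long lying on the bench, a bystander.
- mouse: Black computer mouse 100 x 60 x 26 mm, a bystander; origin at the centre of its underside.
Things that resemble listed ones, but are neither listed nor needed, are in the scene too. What is shaped like the objective but green or red is not meant.

How it is judged (in metres and radians):
On the way:
1. the objective has dropped into the thread start: upright over the empty collar, its flange less than 4 mm above the collar's face (z of objective in the frame of socket below 0.004 m and horizontal distance between objective and socket below 0.003 m and angle between the z axis of objective and the z axis of socket, either way round below 0.08 rad), for 0.1 s.
At the end, for the whole second after the job is handed in: The objective is in the empty collar, at rest and let go, its flange within 0.9 mm of the collar's face, its axis within 3 mm of the collar's and within 0.04 rad of it (z of objective in the frame of socket below 0.0009 m and horizontal distance between objective and socket below 0.003 m and angle between the z axis of objective and the z axis of socket, either way round below 0.04 rad and linear speed of objective below 0.02 m/s); the robot touches nothing.
It fails at once if the objective is pressed or twisted against the nosepiece with more than 60 N (crossed thread) (contact force between objective and nosepiece above 60 N).
It fails at once if another thing on the bench is moved more than 20 mm (distance of any of slim, dropper, dish, slide_rack, slide_box, lens_brush, spanner, mouse from where it was at the start of the episode above 0.02 m).
It also fails if it takes over 54 s, if anything falls off the work surface, if the arm or the gripper's body presses on something with over 40 N, if the wrist force passes 120 N, or if a joint passes its speed limit or range.

ROBOT

A 7-joint arm with a two-finger parallel gripper is mounted at the origin on the work surface. World frame = base frame: x ahead of the robot, y to its left, z up, the work surface at z = 0. Lengths are in m, angles in degrees, forces in N, time in s.
With the tool pointing down it reaches from about 0.4 to 0.75 m from the base axis. Payload 19.5 kg.
Tool frame: the origin (TCP) lies between the finger pads; the fingertips stand 25 mm ahead of it and the grasp point (between the pads) lies 6 mm ahead of it (env.tips_ahead is the distance from the TCP to the fingertips, in m); z points along the fingers, y is the line along which they close (so a half turn about z gives the same grasp; the last joint's range is limited). The gripper opens to 85 mm and grips with 20 to 120 N. Pads are 22 mm wide; open, the fingers measure 114 mm over their backs; the gripper's body (76 mm by 85 mm) begins 54 mm behind the grasp point. The pads swing forward as they close: fully open they stand 13 mm farther back than shut.
Start: joints at [68.944, 40.479, -1.581, 85.061, 1.261, 54.483, -4.326], TCP at [0.184, -0.545, 0.256] pointing down, gripper open.
Joint ranges: [-155.06, 155.06], [-18.47, 123.98], [-90, 86.84], [0, 140.48], [-83.41, 263.41], [0, 116], [-161.91, 161.91]. Speed limits (degrees/s): [108.29, 108.29, 147.25, 147.25, 172.46, 172.46, 172.46].

INTERFACE

Orientations are given as [roll, pitch, yaw] about the fixed x, y, z axes, in that order (R = Rz(yaw) Ry(pitch) Rx(roll)).
In Python, from cell import readout, cams, job, env gives the robot as it stands.
- The arm moves only by the shell command python3 -m pendant 'ROWS' [OPENING] [FORCE]. ROWS is JSON, a list of rows, each an object of numbers: "x", "y", "z": the shift along the tool's x, y, z in mm; "roll": the turn about the tool's z in degrees. In form: [{"x": .., "y": .., "z": .., "roll": ..}, ...]. A call has 1 to 20 rows; each row shifts and turns the commanded pose from where the row before left it, along the tool's axes as they then stand; what a row does not reach is not made up. A row lasts 1/12 s, in which the tool goes at most 41.7 mm and 7.16 degrees, less where a joint would pass 70% of its speed; a pose out of reach is approached as far as the arm can. A call is refused whole if a number of a shift passes 41.7 or a number of a turn 7.16, either way. A call with a gripper value outside its range is refused whole. OPENING is the finger opening in mm, from 0 to 85.4, set as the call begins (- or left out, the last holds). The fingers move at their own pace and stop on an object; FORCE is the grip in N (left out, the last holds). Time passes only in rows, so rows that do not move let the fingers close. It gives the time, the measured TCP pose, the force and the opening at its end, in the units of the state.
- readout.observe(): the state, without advancing time (a new reading comes with each control period).
- cams.capture(name): name is "scene" or "side" or "wrist"; returns the picture (420x560x3 uint8, red, green, blue); there is no depth.
- cams.get_calibration(name): a dict with "intrinsics" (3x3 intrinsics, pixels), "R" (3x3) and "t" (3): a world point X has camera coordinates R X + t. Camera axes: x right, y down, z forward; pixel columns grow to the right and rows downward; lengths in m; the calibration is good to about 2 mm. A picture is of the moment at which its call begins: read the wrist's pose just before it. get_calibration takes no time and is no camera call; for the wrist camera it gives the pose at the moment of the call.
- job.hand_in(): hands the job in, once; it reports no verdict.
The state is a dict: "clock": time; "joints": joint angles; "dq": joint speeds; "joint_efforts": joint torques, N m; "position": TCP position; "ee_rot": TCP orientation; "force": force on the tool from outside, world axes, zero at the start; "wrist_torque": the same for the moment, N m; "finger_gap": opening from 0.0 (shut) to 1.0 (fully open).
Only numpy, scipy, OpenCV 4.12 (cv2) and the standard library are available. Lean on these libraries where they do the work, as an engineer would, in place of code of your own. Each camera call takes 0.05 s, during which the arm holds its last target. There are 200 camera calls.

## Working session

There is one attempt and no reset: what is moved stays moved. The work goes in short steps, Python scripts to look and compute and a shell command to move; the robot and the scene stay as the last step left them, time stands still between calls to the robot, and variables do not carry over. Pictures are saved under pics/ and viewed, on a budget of 10 in all, crops included, one or two more only if the job needs it, and the job is handed in when it is done.

```bash
mkdir -p pics; ls
python3 - <<'E'
from cell import readout,cams,job,env
import cv2,numpy as np
s=readout.observe();print(s)
print(env.tips_ahead)
for n in("scene","side"):
    im=cams.capture(n);cv2.imwrite(f"pics/{n}0.png",im[...,::-1])
    c=cams.get_calibration(n);print(n,c["intrinsics"].tolist(),np.round(-c["R"].T@c["t"],3))
E
```

```text
pics
{'clock': 0.0, 'joints': array([68.94537639, 40.51446638, -1.58220796, 85.08326189,  1.2562837 ,
       54.48299951, -4.32595794]), 'dq': array([0.08841386, 0.08098037, 0.09195832, 0.0213012 , 0.09999598,
       0.05824703, 0.02562791]), 'joint_efforts': array([ 2.82551855e-04, -8.83223033e+01,  1.23485852e+00, -2.36174297e+01,
        1.70180749e-02,  6.58839199e-03, -2.57260990e-05]), 'position': array([ 0.1839632 , -0.5445294 ,  0.25582671]), 'ee_rot': array([-1.79936380e+02, -1.28702602e-03,  1.86626982e+01]), 'force': array([-0.03137589,  0.14472817, -0.19626438]), 'wrist_torque': array([-0.02817633, -0.00643968,  0.02486269]), 'finger_gap': 1.0037303777496913}
0.025
scene [[488.73992690478576, 0.0, 278.0461963793254], [0.0, 488.73992690478576, 214.41329615806453], [0.0, 0.0, 1.0]] [ 1.111 -0.538  1.265]
side [[483.8820985998711, 0.0, 272.27762062617666], [0.0, 483.8820985998711, 214.3251914969678], [0.0, 0.0, 1.0]] [0.123 1.1   0.758]
```

View pics/scene0.png

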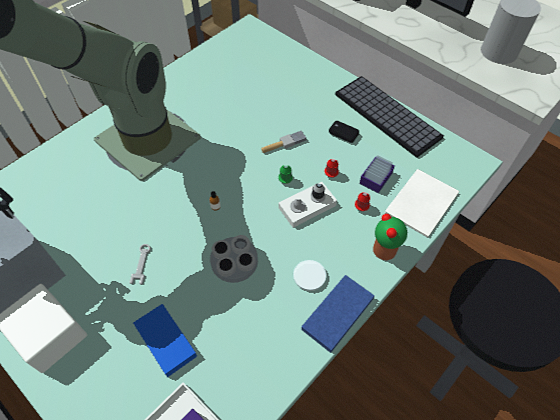

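View pics/side0.png

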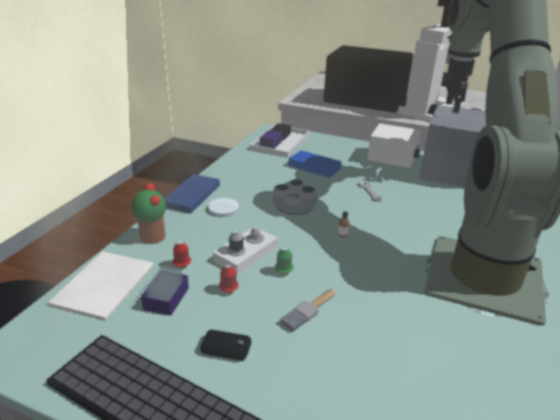

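Scene image: the target, with the black ring in the white block, is at about (318,190). It could be confused with the slim objective (298,205), the green one (286,174) and the red ones (332,168) and (363,201). The empty collar looks to be the grey one at (240,243). Next I check both in one close crop and back-project.

```bash
cat > h.py <<'E'
import numpy as np,cv2
from cell import readout,cams,job,env
def bp(c,u,v,z):
    d=c["R"].T@np.linalg.inv(c["intrinsics"])@[u,v,1.]; o=-c["R"].T@c["t"]
    return (o+d*(z-o[2])/d[2])
def pr(c,X):
    p=c["intrinsics"]@(c["R"]@np.asarray(X)+c["t"]);return p[:2]/p[2]
def tri(cs,ps):
    A=[];b=[]
    M=np.zeros((3,3));v=np.zeros(3)
    for c,(u,w) in zip(cs,ps):
        d=c["R"].T@np.linalg.inv(c["intrinsics"])@[u,w,1.];d/=np.linalg.norm(d);P=np.eye(3)-np.outer(d,d)
        M+=P;v+=P@(-c["R"].T@c["t"])
    return np.linalg.solve(M,v)
E
python3 - <<'E'
from h import *
a=cv2.imread("pics/scene0.png");b=cv2.imread("pics/side0.png")
A=cv2.resize(a[150:290,200:350],None,fx=4,fy=4,interpolation=cv2.INTER_CUBIC)[:,:600]
B=cv2.resize(b[170:280,205:325],None,fx=4,fy=4,interpolation=cv2.INTER_CUBIC)
cv2.imwrite("pics/crop1.png",cv2.resize(A,None,fx=1,fy=1))
s=cams.get_calibration("scene");d=cams.get_calibration("side")
print("obj lens",bp(s,318,184,.088),bp(d,236,236,.088))
print("sock",bp(s,240,243,.058))
print("nose",bp(s,234,256,.05),bp(d,295,193,.05))
E
```

```text
obj lens [0.59696313 0.19691597 0.088     ] [0.59176964 0.21164447 0.088     ]
sock [ 0.55736413 -0.09652274  0.058     ]
nose [ 0.57145163 -0.13491246  0.05      ] [ 0.56262575 -0.12518339  0.05      ]
```

View pics/crop1.png

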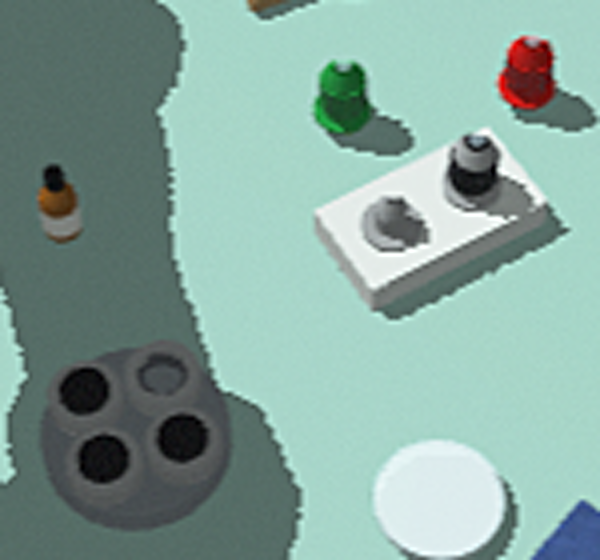

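Crop: the black-ringed objective in the block is confirmed at scene (318,192). The slim one is at (298,205), and the empty collar's mouth is at (240.5,243). I go over the collar first and look with the wrist camera.

```bash
python3 -m pendant '[{"x":12,"y":-7},{"x":25,"y":-15},{"x":25,"y":-15},{"x":25,"y":-15},{"x":25,"y":-15},{"x":25,"y":-15},{"x":25,"y":-15},{"x":25,"y":-15},{"x":25,"y":-15},{"x":25,"y":-15},{"x":25,"y":-15},{"x":25,"y":-15},{"x":25,"y":-15},{"x":25,"y":-15},{"x":25,"y":-15},{"x":25,"y":-15},{"x":25,"y":-15},{"x":25,"y":-15},{"x":25,"y":-15},{"x":12,"y":-7}]' 60
python3 -m pendant '[{},{},{}]'
python3 - <<'E'
from h import *
s=readout.observe();print(s["clock"],s["position"],s["ee_rot"],s["joints"])
c=cams.get_calibration("wrist")
im=cams.capture("wrist");cv2.imwrite("pics/w1.png",im[...,::-1])
import pickle;pickle.dump(c,open("w1.pkl","wb"))
print(-c["R"].T@c["t"],c["R"][2],c["intrinsics"][0])
for p in [(.557,-.097,.058),(.571,-.13,.04)]:print(pr(c,p))
E
```

```text
0.1 [ 0.18397338 -0.54457192  0.25588052] [-1.79946746e+02  2.32030216e-03  1.86668877e+01] [68.94383862 40.51030049 -1.58198509 85.08033954  1.26127077 54.48001609
 -4.32598547]
[ 0.26089773 -0.51862781  0.37327613] [-0.29745273 -0.09976455 -0.94950982] [356.45349083   0.         278.58395947]
[-362.62365524 -827.60390747]
[-237.80413142 -752.44232551]validation failed for argument at $[0]...
validation failed for argument at $[0]...
```

View pics/w1.png

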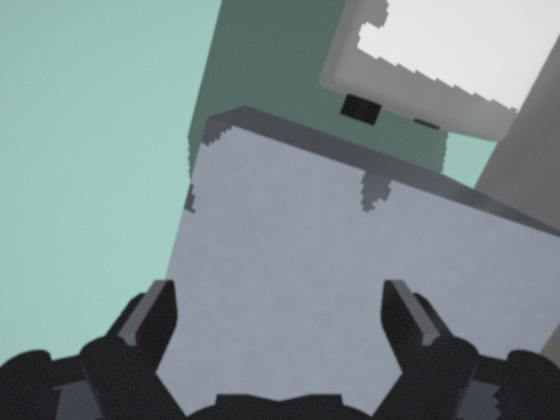

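The arm did not move because each row needs all four keys, so this picture only shows the grey box at the start pose.

```bash
python3 -m pendant '[{"x":12,"y":-7,"z":0,"roll":0},{"x":25,"y":-15,"z":0,"roll":0},{"x":25,"y":-15,"z":0,"roll":0},{"x":25,"y":-15,"z":0,"roll":0},{"x":25,"y":-15,"z":0,"roll":0},{"x":25,"y":-15,"z":0,"roll":0},{"x":25,"y":-15,"z":0,"roll":0},{"x":25,"y":-15,"z":0,"roll":0},{"x":25,"y":-15,"z":0,"roll":0},{"x":25,"y":-15,"z":0,"roll":0},{"x":25,"y":-15,"z":0,"roll":0},{"x":25,"y":-15,"z":0,"roll":0},{"x":25,"y":-15,"z":0,"roll":0},{"x":25,"y":-15,"z":0,"roll":0},{"x":25,"y":-15,"z":0,"roll":0},{"x":25,"y":-15,"z":0,"roll":0},{"x":25,"y":-15,"z":0,"roll":0},{"x":25,"y":-15,"z":0,"roll":0},{"x":0,"y":0,"z":0,"roll":0},{"x":0,"y":0,"z":0,"roll":0}]' 60
python3 - <<'E'
from h import *
s=readout.observe();print(s["clock"],s["position"],s["ee_rot"],s["joints"])
c=cams.get_calibration("wrist")
for p in [(.557,-.097,.058),(.571,-.13,.04),(.597,.2,.06)]:print(pr(c,p))
im=cams.capture("wrist");cv2.imwrite("pics/w2.png",im[...,::-1])
import pickle;pickle.dump(c,open("w2.pkl","wb"))
E
```

```text
clock: 1.82
position: [0.5147, -0.1554, 0.2559]
ee_rot: [-180.0, 0.0, 18.8]
force: [-1.2, -0.6, 0.2]
finger_gap: 0.706
1.8167 [ 0.51467466 -0.1554435   0.25592668] [-1.79970272e+02  1.84223503e-02  1.88030931e+01] [ 11.63767017  37.37413406   3.285184    93.03962504  -2.63396131
  49.69324204 -55.24182821]
[230.21957669 121.39913453]
[272.16728491 116.97935498]
[-141.9972806   -65.09384979]
```

View pics/w2.png

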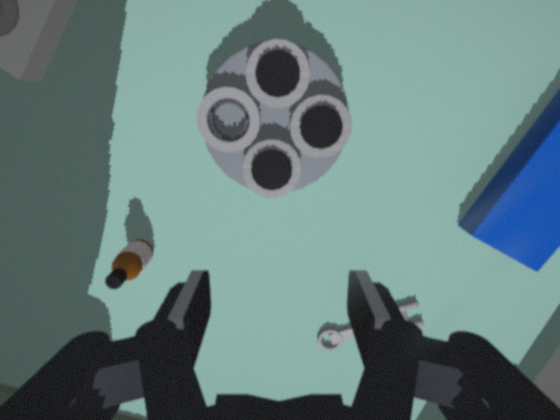

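Wrist image: the empty collar's mouth is at (229,120), as predicted from the scene camera, and the other three have black plugs. I refine it with a circle fit.

```bash
cat >> h.py <<'E'
from scipy.optimize import minimize
from scipy.ndimage import map_coordinates
def circ(c,g,x0,y0,z,specs,rng=.008):
    """specs: (radius,dz,sign) sign +1: brighter inside than outside"""
    t=np.linspace(0,2*np.pi,120,endpoint=False)
    def samp(x,y,r,zz):
        P=np.c_[x+r*np.cos(t),y+r*np.sin(t),np.full(t.size,zz)]
        q=(c["R"]@P.T).T+c["t"];q=q@c["intrinsics"].T;q=q[:,:2]/q[:,2:]
        return map_coordinates(g,[q[:,1],q[:,0]],order=1,mode="nearest")
    def f(p): return -sum(s*np.mean(np.clip(samp(*p,r-.0015,z+dz)-samp(*p,r+.0015,z+dz),-60,60)) for r,dz,s in specs)
    G=[(f((x0+a,y0+b)),x0+a,y0+b) for a in np.arange(-rng,rng+1e-9,.001) for b in np.arange(-rng,rng+1e-9,.001)]
    m=min(G);r=minimize(f,m[1:],method="Nelder-Mead",options=dict(initial_simplex=np.array(m[1:])+[[0,0],[.0015,0],[0,.0015]]))
    return r.x,-r.fun
E
python3 - <<'E'
from h import *
import pickle
c=pickle.load(open("w2.pkl","rb"));g=cv2.imread("pics/w2.png",0).astype(float)
r=circ(c,g,.557,-.097,.058,[(.027,0,1),(.0183,0,-1)]);print("sock",r,pr(c,[*r[0],.058]))
# plugs: plug tops dark at 63mm, collars outer 27
n=[]
for u,v in [(279,70),(321,125),(271,168)]:
    p=bp(c,u,v,.058);q=circ(c,g,p[0],p[1],.058,[(.027,0,1)]);n.append(q[0]);print(q)
n=np.array(n);print("opp check: sock should be",n[0]+n[2]-n[1], "or by layout")
print("block corner etc; slim/obj guess")
s=cams.get_calibration("scene");print("slim",bp(s,298.5,201,.066),"obj",bp(s,319.5,185,.088))
E
```

```text
sock (array([ 0.55725341, -0.09495817]), np.float64(90.88713206560101)) [228.01920252 120.32251744]
(array([ 0.60597947, -0.12321829]), np.float64(43.782126569538185))
(array([ 0.57759796, -0.17207481]), np.float64(28.256045819004985))
(array([ 0.52808259, -0.14380156]), np.float64(21.649330262755697))
opp check: sock should be [ 0.5564641  -0.09494504] or by layout
block corner etc; slim/obj guess
slim [0.58584894 0.12217359 0.066     ] obj [0.60269976 0.19712328 0.088     ]
```

Socket is at (0.557,-0.095), and the plug collars' layout agrees to within 1 mm. Next I go to look at the objective from near, with tool x turned along the block.

```bash
python3 -m pendant '[{"x":16,"y":-25,"z":0,"roll":0},{"x":16,"y":-25,"z":0,"roll":0},{"x":16,"y":-25,"z":0,"roll":0},{"x":16,"y":-25,"z":0,"roll":0},{"x":16,"y":-25,"z":0,"roll":0},{"x":16,"y":-25,"z":0,"roll":0},{"x":16,"y":-25,"z":0,"roll":0},{"x":16,"y":-25,"z":0,"roll":0},{"x":16,"y":-25,"z":0,"roll":0},{"x":16,"y":-25,"z":0,"roll":0},{"x":0,"y":0,"z":3,"roll":-7},{"x":0,"y":0,"z":3,"roll":-7},{"x":0,"y":0,"z":3,"roll":-7},{"x":0,"y":0,"z":3,"roll":-7},{"x":0,"y":0,"z":3,"roll":-7},{"x":0,"y":0,"z":3,"roll":-7},{"x":0,"y":0,"z":3,"roll":-7},{"x":0,"y":0,"z":3,"roll":-7},{"x":0,"y":0,"z":0,"roll":-3},{"x":0,"y":0,"z":0,"roll":0}]' 62
python3 - <<'E'
from h import *
s=readout.observe();print(s["position"],s["ee_rot"],s["joints"][6])
c=cams.get_calibration("wrist")
im=cams.capture("wrist");cv2.imwrite("pics/w3.png",im[...,::-1])
import pickle;pickle.dump(c,open("w3.pkl","wb"))
for p in [(.602,.197,.03),(.602,.197,.088),(.586,.122,.066)]:print(pr(c,p))
g=cv2.cvtColor(im,cv2.COLOR_RGB2GRAY).astype(float)
print(circ(c,g,.602,.197,.072,[(.019,0,-1)]), circ(c,g,.602,.197,.034,[(.024,0,-1)]),circ(c,g,.602,.197,.034,[(.024,0,-1),(.019,.038,-1),(.019,.008,-1)]))
E
```

```text
clock: 3.53
position: [0.5858, 0.1298, 0.2322]
ee_rot: [-180.0, 0.0, 77.7]
force: [0.6, -0.7, 0.7]
finger_gap: 0.728
[0.58579993 0.12980514 0.23217959] [-1.79977893e+02  3.02762582e-02  7.77253198e+01] -35.902520810047044
[279.84072538 108.48646538]
[280.12786648 111.68361154]
[280.25778796 205.93075778]
(array([0.60080247, 0.19750512]), np.float64(48.59801241078263)) (array([0.60082942, 0.19795466]), np.float64(46.27816747204846)) (array([0.6008452 , 0.19824972]), np.float64(88.72171622968285))
```

View pics/w3.png

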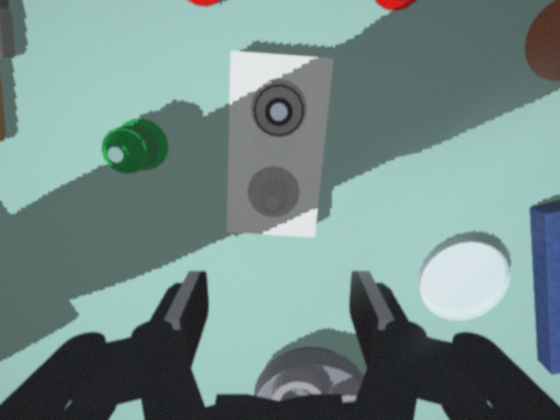

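The objective is at (279,110) in the image and fits to (0.601,0.198), with the slim one at (274,190). Next move is over it, then down.

```bash
python3 -m pendant '[{"x":14,"y":0,"z":5,"roll":0},{"x":14,"y":0,"z":5,"roll":0},{"x":14,"y":0,"z":5,"roll":0},{"x":14,"y":0,"z":5,"roll":0},{"x":14,"y":0,"z":5,"roll":0},{"x":0,"y":0,"z":20,"roll":0},{"x":0,"y":0,"z":20,"roll":0},{"x":0,"y":0,"z":20,"roll":0},{"x":0,"y":0,"z":20,"roll":0},{"x":0,"y":0,"z":20,"roll":0},{"x":0,"y":0,"z":20,"roll":0},{"x":0,"y":0,"z":15,"roll":0},{"x":0,"y":0,"z":6,"roll":0},{"x":0,"y":0,"z":0,"roll":0},{"x":0,"y":0,"z":0,"roll":0}]'
python3 -m pendant '[{"x":0,"y":0,"z":0,"roll":0},{"x":0,"y":0,"z":0,"roll":0},{"x":0,"y":0,"z":0,"roll":0},{"x":0,"y":0,"z":0,"roll":0},{"x":0,"y":0,"z":0,"roll":0},{"x":0,"y":0,"z":0,"roll":0},{"x":0,"y":0,"z":0,"roll":0},{"x":0,"y":0,"z":0,"roll":0}]' 20 60
```

```text
clock: 4.83
position: [0.6009, 0.2004, 0.0666]
ee_rot: [180.0, -0.0, 77.7]
force: [0.9, 0.9, 0.8]
finger_gap: 0.731
clock: 5.5
position: [0.6011, 0.2001, 0.0676]
ee_rot: [179.9, -0.1, 77.7]
force: [-1.7, -1.0, 8.8]
finger_gap: 0.43
```

```bash
python3 -m pendant '[{"x":0,"y":0,"z":-8,"roll":0},{"x":0,"y":0,"z":-16,"roll":0},{"x":0,"y":0,"z":-22,"roll":0},{"x":0,"y":0,"z":-22,"roll":0},{"x":0,"y":0,"z":-22,"roll":0},{"x":-12,"y":0.7,"z":0,"roll":0},{"x":-26,"y":1.5,"z":0,"roll":0},{"x":-26,"y":1.5,"z":0,"roll":0},{"x":-26,"y":1.5,"z":0,"roll":0},{"x":-26,"y":1.5,"z":0,"roll":0},{"x":-26,"y":1.5,"z":0,"roll":0},{"x":-26,"y":1.5,"z":0,"roll":0},{"x":-26,"y":1.5,"z":0,"roll":0},{"x":-26,"y":1.5,"z":0,"roll":0},{"x":-26,"y":1.5,"z":0,"roll":0},{"x":-26,"y":1.5,"z":0,"roll":0},{"x":-26,"y":1.5,"z":0,"roll":0},{"x":-26,"y":1.5,"z":0,"roll":0},{"x":-26,"y":1.5,"z":0,"roll":0},{"x":0,"y":0,"z":0,"roll":0}]'
python3 -m pendant '[{"x":0,"y":0,"z":0,"roll":0},{"x":0,"y":0,"z":0,"roll":0},{"x":0,"y":0,"z":0,"roll":0}]'
python3 - <<'E'
from h import *
s=readout.observe();p=s["position"];print(p,s["ee_rot"],s["joints"][6],s["force"])
c=cams.get_calibration("wrist")
im=cams.capture("wrist");cv2.imwrite("pics/w4.png",im[...,::-1])
import pickle;pickle.dump((c,p),open("w4.pkl","wb"))
g=cv2.cvtColor(im,cv2.COLOR_RGB2GRAY).astype(float)
print("sock",circ(c,g,.557,-.095,.058,[(.027,0,1),(.0183,0,-1)]))
print("px sock",pr(c,[.557,-.095,.058]),"px lens",pr(c,p+[0,0,.0204]),"ringtop",pr(c,p+[0,0,.0044]))
E
```

```text
clock: 7.17
position: [0.5442, -0.1524, 0.1565]
ee_rot: [180.0, 0.2, 77.3]
force: [-0.2, -1.8, -1.7]
finger_gap: 0.427
clock: 7.42
position: [0.5458, -0.1456, 0.1565]
ee_rot: [180.0, -0.0, 77.7]
force: [-0.2, 1.0, -1.3]
finger_gap: 0.427
[ 0.54581555 -0.14557642  0.15646369] [ 1.79995928e+02 -2.74154254e-02  7.77255573e+01] -14.917906043176927 [-0.24320077  1.01824105 -1.27498532]
sock (array([ 0.55709932, -0.09552108]), np.float64(101.4813055691892))
px sock [278.04841977 145.33912075] px lens [277.27803848 352.79456316] ringtop [277.40046472 323.19750184]
```

View pics/w4.png

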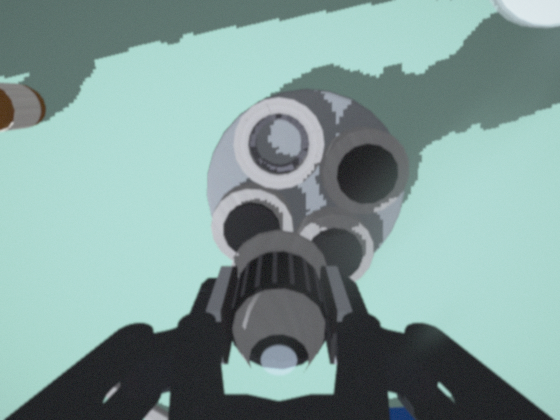

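The wrist view shows the objective held upright: lens at (279,356), far flange edge at row 232. The empty collar mouth is at (279,142). Next I work out the objective's offset in the hand.

Run:
```python
from h import *
import pickle
c,p=pickle.load(open("w4.pkl","rb"));a=np.radians(77.7);xh=np.array([np.cos(a),np.sin(a),0])
g=cv2.imread("pics/w4.png",0).astype(int)
print(g[222:242,279],g[335:375,279])
print(g[356,258:300],g[140,225:335:1].tolist())
for dx in(-.003,-.002,-.001,0,.001):
    print(dx,"flange",[round(pr(c,p+xh*(dx+.024)+[0,0,-z])[1],1) for z in(.0376,.0336)],"lens",pr(c,p+xh*dx+[0,0,.0204])[1])
print([pr(c,np.array([.5571,-.0955,.058])+xh*s*.027)[1] for s in(-1,1)],"collar rows")
```

```text
[ 81  78  71  70  68  64  62  72  85  94 100  99 103 102 102 102 101 103
 104 103] [ 56  46  42  44  42  40  41  41  59  83 115 136 149 151 152 151 152 151
 152 151 154 154 154 151 154 151 153 157 158 158 156 156 161 179 200 212
 217 216 216 214]
[ 44  48  76 114 138 148 152 151 150 150 153 150 154 150 149 152 150 153
 150 151 152 154 151 154 153 149 149 151 152 152 152 153 151 153 151 150
 149 136 104  64  43  36] [171, 170, 168, 170, 170, 173, 169, 170, 179, 187, 194, 193, 192, 192, 192, 192, 195, 195, 195, 193, 194, 189, 181, 151, 114, 92, 96, 104, 106, 103, 95, 87, 88, 92, 93, 91, 93, 92, 94, 91, 89, 96, 118, 146, 164, 163, 164, 166, 166, 165, 168, 168, 167, 167, 169, 167, 168, 167, 169, 168, 165, 167, 166, 166, 166, 166, 166, 164, 164, 165, 166, 164, 164, 166, 163, 151, 125, 109, 106, 107, 110, 108, 118, 144, 174, 187, 191, 191, 197, 197, 196, 192, 190, 190, 190, 191, 193, 186, 161, 128, 99, 94, 95, 91, 94, 93, 97, 99, 100, 100]
-0.003 flange [np.float64(229.8), np.float64(233.0)] lens 360.24671311727946
-0.002 flange [np.float64(227.8), np.float64(230.9)] lens 357.77584995098334
-0.001 flange [np.float64(225.8), np.float64(228.9)] lens 355.2918350613362
0 flange [np.float64(223.7), np.float64(226.8)] lens 352.7945631636414
0.001 flange [np.float64(221.7), np.float64(224.7)] lens 350.2839278464021
[np.float64(189.64840689751264), np.float64(99.0157759653435)] collar rows
```

```bash
python3 -m pendant '[{"x":6,"y":0,"z":0,"roll":0},{"x":14,"y":0.1,"z":0,"roll":0},{"x":14,"y":0.1,"z":0,"roll":0},{"x":13,"y":0.1,"z":5,"roll":0},{"x":6.4,"y":0,"z":10,"roll":0},{"x":0,"y":0,"z":12,"roll":0},{"x":0,"y":0,"z":12,"roll":0},{"x":0,"y":0,"z":7,"roll":0},{"x":0,"y":0,"z":2,"roll":0},{"x":0,"y":0,"z":0,"roll":0},{"x":0,"y":0,"z":0,"roll":0},{"x":0,"y":0,"z":0,"roll":0},{"x":0,"y":0,"z":0,"roll":0}]'
```

```text
clock: 8.55
position: [0.5576, -0.0944, 0.1088]
ee_rot: [180.0, -0.0, 77.7]
force: [0.7, 0.0, -1.3]
finger_gap: 0.431
```

```bash
python3 -m pendant '[{"x":0.7,"y":0,"z":1,"roll":0},{"x":0,"y":0,"z":1,"roll":0},{"x":0,"y":0,"z":1,"roll":0},{"x":0,"y":0,"z":0.7,"roll":0},{"x":0,"y":0,"z":0.5,"roll":0},{"x":0,"y":0,"z":0,"roll":0},{"x":0,"y":0,"z":0,"roll":0}]'
```

```text
clock: 9.13
position: [0.5575, -0.0935, 0.1041]
ee_rot: [-180.0, -0.0, 77.7]
force: [-0.6, 2.0, -1.7]
finger_gap: 0.426
```

```bash
python3 -m pendant '[{"x":0,"y":0,"z":0.6,"roll":0},{"x":0,"y":0,"z":0.6,"roll":0},{"x":0,"y":0,"z":0,"roll":0},{"x":0,"y":0,"z":0,"roll":0}]'
```

```text
clock: 9.47
position: [0.5576, -0.0934, 0.103]
ee_rot: [180.0, -0.0, 77.7]
force: [-1.5, 4.7, 3.2]
finger_gap: 0.426
```

In contact: the flange is about 7.4 mm above the face, with the lugs inside the bore. I start backing off anticlockwise.

```bash
python3 -m pendant '[{"x":0.4,"y":0,"z":0,"roll":-3},{"x":0,"y":0,"z":-0.15,"roll":-3},{"x":0,"y":0,"z":-0.15,"roll":-3},{"x":0,"y":0,"z":0,"roll":0}]'; python3 -c "
from h import *
s=readout.observe();print(s['force'],s['wrist_torque'],s['position'],s['joints'][6])"
```

```text
clock: 9.8
position: [0.5572, -0.0932, 0.1032]
ee_rot: [-179.9, -0.0, 86.9]
force: [-2.9, 3.4, 5.1]
finger_gap: 0.423
[-2.91803917  3.44471763  5.12108614] [ 0.84579009  0.84774515 -0.01235799] [ 0.55721092 -0.09323387  0.10323107] -14.751931797611658
```

The objective sits 2 mm behind the TCP along tool x, so I add a y shift of −0.035 mm per degree to turn about its own axis.

```bash
python3 -m pendant '[{"x":0.3,"y":-0.4,"z":0,"roll":-4},{"x":0,"y":-0.14,"z":-0.2,"roll":-4},{"x":0,"y":-0.14,"z":-0.2,"roll":-4},{"x":0,"y":-0.14,"z":-0.2,"roll":-4},{"x":0,"y":0,"z":0,"roll":0}]'; python3 -c "
from h import *
s=readout.observe();print(s['force'],s['wrist_torque'],s['position'],s['joints'][6])"
```

```text
clock: 10.22
position: [0.5564, -0.0934, 0.1039]
ee_rot: [-179.9, 0.0, 102.9]
force: [-4.0, 1.3, 6.1]
finger_gap: 0.429
[-3.98835416  1.31117358  6.06482792] [0.38191066 0.96563145 0.00719553] [ 0.55635088 -0.0933726   0.1038608 ] -3.6604604033290724
```

```bash
python3 -m pendant '[{"x":0,"y":-0.5,"z":-0.2,"roll":-4},{"x":0,"y":-0.14,"z":-0.2,"roll":-4},{"x":0,"y":-0.14,"z":-0.2,"roll":-4},{"x":0,"y":0,"z":0,"roll":0}]'; python3 -c "
from h import *
s=readout.observe();print(s['force'],s['wrist_torque'],s['position'],s['joints'][6])"
```

```text
clock: 10.55
position: [0.5559, -0.0936, 0.1042]
ee_rot: [-180.0, -0.0, 114.8]
force: [-0.1, 1.5, -1.5]
finger_gap: 0.426
[-0.06687909  1.49225575 -1.49627912] [ 0.36693141  0.07537222 -0.02363609] [ 0.55591038 -0.09357522  0.104231  ] 4.81527623941006
```

Contact is lost, so it may be past the top of the ramp. I feel downward gently.

```bash
python3 -m pendant '[{"x":0,"y":0,"z":0.6,"roll":0},{"x":0,"y":0,"z":0.6,"roll":0},{"x":0,"y":0,"z":0.6,"roll":0},{"x":0,"y":0,"z":0,"roll":0}]'; python3 -c "
from h import *
s=readout.observe();print(s['force'],s['wrist_torque'],s['position'],s['joints'][6])"
```

```text
clock: 10.88
position: [0.556, -0.0931, 0.1024]
ee_rot: [-180.0, -0.0, 114.6]
force: [-0.7, 1.9, -1.1]
finger_gap: 0.426
[-0.74222949  1.93475993 -1.10168472] [ 0.38801632  0.30588106 -0.00625148] [ 0.55599215 -0.09309529  0.10243147] 4.5411448466114575
```

Free below the earlier resting height, so it's going into a start. I keep feeling down.

```bash
python3 -m pendant '[{"x":0,"y":0,"z":0.7,"roll":0},{"x":0,"y":0,"z":0.7,"roll":0},{"x":0,"y":0,"z":0.7,"roll":0},{"x":0,"y":0,"z":0,"roll":0}]'; python3 -c "
from h import *
s=readout.observe();print(s['force'],s['wrist_torque'],s['position'],s['joints'][6])"
```

```text
clock: 11.22
position: [0.5561, -0.0931, 0.1003]
ee_rot: [180.0, -0.0, 114.7]
force: [-0.7, 2.4, -2.2]
finger_gap: 0.428
[-0.72737446  2.41211451 -2.17200795] [0.42893821 0.11706562 0.01079687] [ 0.55607938 -0.09311578  0.10033461] 4.485053315406778
```

```bash
python3 -m pendant '[{"x":0,"y":0,"z":0.6,"roll":0},{"x":0,"y":0,"z":0.6,"roll":0},{"x":0,"y":0,"z":0,"roll":0},{"x":0,"y":0,"z":0,"roll":0}]'; python3 -c "
from h import *
s=readout.observe();print(s['force'],s['wrist_torque'],s['position'],s['joints'][6])"
```

```text
clock: 11.55
position: [0.5561, -0.0931, 0.0993]
ee_rot: [180.0, -0.0, 114.7]
force: [-0.3, 2.1, -2.8]
finger_gap: 0.427
[-0.34366138  2.08650841 -2.80415173] [0.45573728 0.08616104 0.02396342] [ 0.55609814 -0.09314635  0.09925931] 4.443581993658657
```

```bash
python3 -m pendant '[{"x":0,"y":0,"z":0.6,"roll":0},{"x":0,"y":0,"z":0.6,"roll":0},{"x":0,"y":0,"z":0,"roll":0},{"x":0,"y":0,"z":0,"roll":0}]'; python3 -c "
from h import *
s=readout.observe();print(s['force'],s['wrist_torque'],s['position'],s['joints'][6])"
```

```text
clock: 11.88
position: [0.5561, -0.0931, 0.0981]
ee_rot: [180.0, -0.0, 114.7]
force: [-0.2, 2.4, -0.3]
finger_gap: 0.429
[-0.17271651  2.44149734 -0.31720799] [0.56745858 0.08922169 0.00333022] [ 0.55608273 -0.093141    0.0980769 ] 4.391951658172234
```

The flange is about 2.5 mm up, which matches the thread start. Now I run it in clockwise, checking forces as I go.

```bash
python3 -m pendant '[{"x":0.2,"y":0.14,"z":0,"roll":4},{"x":0,"y":0.14,"z":0.1,"roll":4},{"x":0,"y":0.14,"z":0.15,"roll":4},{"x":0,"y":0.14,"z":0.15,"roll":4},{"x":0,"y":0,"z":0,"roll":0}]'; python3 -c "
from h import *
s=readout.observe();print(s['force'],s['wrist_torque'],s['position'],s['joints'][6])"
```

```text
clock: 12.3
position: [0.5566, -0.0928, 0.0977]
ee_rot: [180.0, 0.0, 98.5]
force: [-0.1, 0.2, -2.5]
finger_gap: 0.429
[-0.08770596  0.24874339 -2.47126997] [ 0.24592488  0.05160893 -0.03122471] [ 0.55663467 -0.09279348  0.09773549] -7.073683951812435
```

```bash
python3 -m pendant '[{"x":0,"y":0.14,"z":0.22,"roll":4},{"x":0,"y":0.14,"z":0.22,"roll":4},{"x":0,"y":0.14,"z":0.22,"roll":4},{"x":0,"y":0.14,"z":0.22,"roll":4},{"x":0,"y":0,"z":0,"roll":0}]'; python3 -c "
from h import *
s=readout.observe();print(s['force'],s['wrist_torque'],s['position'],s['joints'][6])"
```

```text
clock: 12.72
position: [0.5571, -0.0928, 0.0968]
ee_rot: [180.0, 0.0, 82.6]
force: [-1.0, 1.2, -1.9]
finger_gap: 0.431
[-0.95737645  1.15000533 -1.94244275] [ 0.20984374 -0.03341557 -0.01227254] [ 0.55713367 -0.09275406  0.09680907] -17.950565881309743
```

```bash
python3 -m pendant '[{"x":0,"y":0.14,"z":0.22,"roll":4},{"x":0,"y":0.14,"z":0.22,"roll":4},{"x":0,"y":0.14,"z":0.22,"roll":4},{"x":0,"y":0.14,"z":0.22,"roll":4},{"x":0,"y":0,"z":0,"roll":0}]'; python3 -c "
from h import *
s=readout.observe();print(s['force'],s['wrist_torque'],s['position'],s['joints'][6])"
```

```text
clock: 13.13
position: [0.5576, -0.0929, 0.0959]
ee_rot: [-180.0, 0.0, 66.7]
force: [0.2, 0.5, -1.8]
finger_gap: 0.425
[ 0.16371143  0.52606905 -1.84511806] [ 0.2609657  -0.06076354  0.0344318 ] [ 0.55764293 -0.09289818  0.09590491] -28.580992435110677
```

```bash
python3 -m pendant '[{"x":0,"y":0.14,"z":0.15,"roll":4},{"x":0,"y":0.14,"z":0.15,"roll":4},{"x":0,"y":0.1,"z":0.15,"roll":3},{"x":0,"y":0,"z":0,"roll":0},{"x":0,"y":0,"z":0,"roll":0}]'; python3 -c "
from h import *
s=readout.observe();print(s['force'],s['wrist_torque'],s['position'],s['joints'][6])"
```

```text
clock: 13.55
position: [0.558, -0.0932, 0.0956]
ee_rot: [180.0, -0.0, 56.0]
force: [0.1, 0.0, 0.4]
finger_gap: 0.422
[0.09987438 0.03405601 0.43130116] [ 0.10707241 -0.33263828 -0.03358973] [ 0.55804497 -0.09316678  0.0955898 ] -35.624430577932294
```

```bash
python3 -m pendant '[{"x":0,"y":0.1,"z":0.12,"roll":3},{"x":0,"y":0.1,"z":0.12,"roll":3},{"x":0,"y":0.1,"z":0.12,"roll":3},{"x":0,"y":0,"z":0,"roll":0},{"x":0,"y":0,"z":0,"roll":0}]'; python3 -c "
from h import *
s=readout.observe();print(s['force'],s['wrist_torque'],s['position'],s['joints'][6])"
```

```text
clock: 13.97
position: [0.5585, -0.0934, 0.0956]
ee_rot: [180.0, -0.0, 46.9]
force: [1.0, 1.1, 6.6]
finger_gap: 0.423
[1.01740843 1.08546818 6.61660032] [ 0.05990895 -0.15681607 -0.14261425] [ 0.55848096 -0.09342014  0.09555812] -41.51411257027807
```

The flange is seated: z no longer falls and there is about 8 N upward. I turn a little further without pushing, to feel the thread tighten.

```bash
python3 -m pendant '[{"x":0,"y":0.1,"z":-0.03,"roll":3},{"x":0,"y":0.1,"z":0,"roll":3},{"x":0,"y":0.1,"z":0,"roll":3},{"x":0,"y":0,"z":0,"roll":0},{"x":0,"y":0,"z":0,"roll":0}]'; python3 -c "
from h import *
s=readout.observe();print(s['force'],s['wrist_torque'],s['position'],s['joints'][6])"
```

```text
clock: 14.38
position: [0.5587, -0.0936, 0.0955]
ee_rot: [180.0, -0.0, 37.9]
force: [0.7, 0.4, 4.4]
finger_gap: 0.427
[0.74810588 0.43108732 4.37441825] [ 0.07903517 -0.24108371 -0.1899771 ] [ 0.55868004 -0.09362427  0.09553085] -47.335971335097405
```

```bash
python3 -m pendant '[{"x":0,"y":0.1,"z":0,"roll":3},{"x":0,"y":0.1,"z":0,"roll":3},{"x":0,"y":0,"z":0,"roll":0},{"x":0,"y":0,"z":0,"roll":0}]'; python3 -c "
from h import *
s=readout.observe();print(s['force'],s['wrist_torque'],s['position'],s['joints'][6])"
```

```text
clock: 14.72
position: [0.5588, -0.094, 0.0956]
ee_rot: [180.0, -0.0, 31.9]
force: [1.5, -0.1, 5.5]
finger_gap: 0.426
[ 1.46529889 -0.14439458  5.48916263] [-0.19566113 -0.33860907 -0.20139093] [ 0.55883785 -0.0939655   0.09555667] -51.20352988061521
```

```bash
python3 -m pendant '[{"x":0,"y":0,"z":0,"roll":0},{"x":0,"y":0,"z":0,"roll":0},{"x":0,"y":0,"z":0,"roll":0},{"x":0,"y":0,"z":0,"roll":0},{"x":0,"y":0,"z":0,"roll":0},{"x":0,"y":0,"z":0,"roll":0}]' 66
python3 -m pendant '[{"x":-0.5,"y":0,"z":-6,"roll":0},{"x":0,"y":0,"z":-15,"roll":0},{"x":0,"y":0,"z":-20,"roll":0},{"x":0,"y":0,"z":-20,"roll":0},{"x":-10,"y":0,"z":-20,"roll":0},{"x":-25,"y":0,"z":-20,"roll":0},{"x":-25,"y":0,"z":-20,"roll":0},{"x":-10,"y":0,"z":-10,"roll":0},{"x":0,"y":0,"z":0,"roll":0},{"x":0,"y":0,"z":0,"roll":0},{"x":0,"y":0,"z":0,"roll":0}]'
python3 - <<'E'
from h import *
c=cams.get_calibration("wrist");im=cams.capture("wrist");cv2.imwrite("pics/w5.png",im[...,::-1])
g=cv2.cvtColor(im,cv2.COLOR_RGB2GRAY).astype(float)
for h in(0,.0015,.003):
  for n,z,r,s in(("flange",.062,.024,1),("ring",.1,.019,-1)):print(h,n,circ(c,g,.5571,-.0955,z+h,[(r,0,s)],.005))
print("collar",circ(c,g,.5571,-.0955,.058,[(.027,0,1)],.005),pr(c,[.5571,-.0955,.116]))
d=cams.get_calibration("side");b=cams.capture("side");u,v=pr(d,[.5571,-.0955,.07]).astype(int)
k=cv2.resize(b[v-40:v+40,u-50:u+50],(525,420),interpolation=cv2.INTER_CUBIC)
o=np.hstack([im[:,140:415],k]);cv2.imwrite("pics/fin.png",o[...,::-1])
E
```

```text
clock: 15.22
position: [0.5585, -0.0936, 0.0951]
ee_rot: [-180.0, 0.0, 31.7]
force: [-1.1, -0.9, 0.3]
finger_gap: 0.771
clock: 16.13
position: [0.4991, -0.1299, 0.2256]
ee_rot: [-180.0, -0.0, 31.7]
force: [-0.3, 0.3, -0.0]
finger_gap: 0.777
0 flange (array([ 0.55966302, -0.09856411]), np.float64(10.609367875279892))
0 ring (array([ 0.55683247, -0.09515491]), np.float64(45.71006131272191))
0.0015 flange (array([ 0.56017753, -0.09720841]), np.float64(9.438253036091881))
0.0015 ring (array([ 0.55691348, -0.09507847]), np.float64(46.534499105694834))
0.003 flange (array([ 0.56032034, -0.09707856]), np.float64(8.629082239845129))
0.003 ring (array([ 0.55699745, -0.09495318]), np.float64(46.74926028017635))
collar (array([ 0.5569901, -0.0950486]), np.float64(18.959266296248042)) [280.47131424 117.55613925]
```

View pics/fin.png

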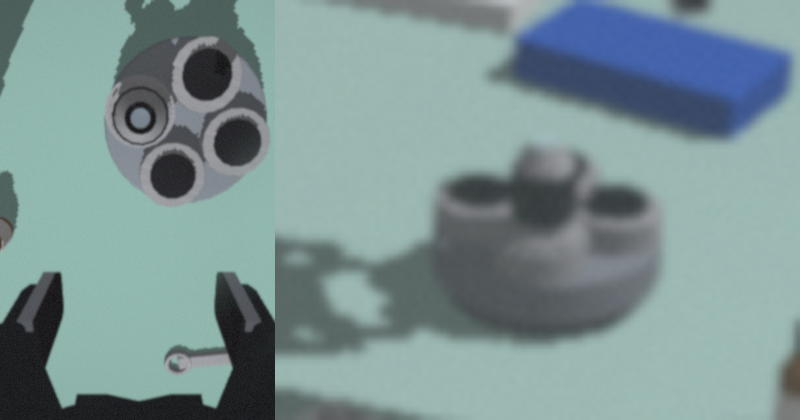

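Final picture: the objective stands upright and concentric in the collar (wrist (280,118)), with the fingers clear. I'm handing in.

```bash
python3 -c "
from cell import job;job.hand_in()"
```

```text
the job is handed in; nothing more can be done
```

The objective with the black ring is out of the block, screwed into the empty collar and let go. I handed the job in about 16 s into the 54 s limit; no verdict was reported.

- **Thread start:** I set it down by feel with the flange about 7.4 mm above the face and backed it off about 37° anticlockwise. Contact was lost and it then lowered freely to about 2.5 mm, where 2.6 mm was expected.
- **Running in:** I turned it about 83° clockwise. Its height stopped falling at about 0 mm, estimated from the arm's height with no slip in the grip. The twist was at most 0.2 N m and the force in the checks between moves was under 10 N.
- **Last checks:** The final pictures show it upright. The grip ring and collar circle fits agree within about 0.2 mm, and the wrist force was about zero with the fingers clear.
- **Weak or disagreeing checks:**
  - The flange circle fit was unreliable: low contrast, and about 4 mm off from the other fits.
  - The pictures cannot confirm the height to under a millimetre, so "home" rests on the force and height readings.
  - Contact ended at a reading of about 8.6 mm, against the 9.2 mm ramp top, which suggests up to about 0.6 mm of height error.

I saw no other objects move, but I did not measure them again at the end. An early move was refused because of the row format, which cost one picture and no arm motion.

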